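Find the unlatched hatch of the grit collector

ROBOT

A 6-joint arm with a two-finger parallel gripper is mounted at the origin on the work surface. World frame = base frame: x ahead of the robot, y to its left, z up, the work surface at z = 0. Lengths are in m, angles in rad, forces in N, time in s.
With the tool pointing down it reaches from about 0.3 to 0.875 m from the base axis. Payload 6.4 kg.
Tool frame: the origin (TCP) lies between the finger pads; the fingertips stand 11 mm ahead of it and the grasp point (between the pads) lies 8 mm behind it (ctrl.tcp_to_tips is the y of the fingertips in the tool frame, in m); y points along the fingers, x is the direction in which the jaws open and shut, and the axes are right-handed (so a half turn about y gives the same grasp; the last joint's range is limited). The gripper opens to 85 mm and grips with 20 to 120 N. Pads are 22 mm wide; open, the fingers measure 114 mm over their backs; the gripper's body (76 mm by 85 mm) begins 54 mm behind the grasp point. The pads swing forward as they close: fully open they stand 13 mm farther back than shut.
Start: joints at [1.132, 0.181, 1.607, -0, 1.354, -0.206], TCP at [0.133, 0.56, 0.242] pointing down, gripper open.
Joint ranges: [-2.99, 2.99], [-0.89, 2.07], [0.3, 2.58], [-1.14, 4.28], [0, 2.63], [-3.12, 3.12]. Speed limits (rad/s): [2.57, 2.57, 3.01, 3.14, 3.14, 3.14].

INTERFACE

Orientations are given as a unit quaternion [w, x, y, z].
In Python, from bench import ctrl gives the robot as it stands.
- The arm moves only by the tool apply_moves, never from a script. Its argument "plan" is text: rows parted by semicolons, each of 7 numbers parted by spaces: the shift along the tool's x, y, z each as a share of 0.05 m, from -1 to 1, then the turn, a rotation vector about the tool's x, y, z each as a share of 0.12 rad, from -1 to 1, then the opening, from 0 (shut) to 1 (fully open). In form: dx dy dz wx wy wz claw; .... A call has exactly 5 rows; each row shifts and turns the commanded pose from where the row before left it, along the tool's axes as they then stand; what a row does not reach is not made up. A row lasts 1/10 s, in which the tool goes at most 50 mm and 8.59 degrees, less where a joint would pass 70% of its speed; a pose out of reach is approached as far as the arm can. A call with a number of a shift or a turn outside -1 to 1 is refused whole. A call with a gripper value outside its range is refused whole. The fingers move at their own pace and stop on an object; the grip force is fixed at half the most. Time passes only in rows, so rows that do not move let the fingers close, or fill a call up. It gives the time, the measured TCP pose, the force and the opening at its end, in the units of the state.
- ctrl.get_obs(): the state, without advancing time (a new reading comes with each control period).
- ctrl.camera(name): name is "scene" or "side" or "wrist"; returns the picture (400x640x3 uint8, red, green, blue); there is no depth.
- ctrl.get_calibration(name): a dict with "intrinsics" (3x3 intrinsics, pixels), "R" (3x3) and "t" (3): a world point X has camera coordinates R X + t. Camera axes: x right, y down, z forward; pixel columns grow to the right and rows downward; lengths in m; the calibration is good to about 2 mm. The wrist camera is an equidistant fisheye: a pixel r from the principal point sees the ray r / f radians off the axis. A picture is of the moment at which its call begins: read the wrist's pose just before it. get_calibration takes no time and is no camera call; for the wrist camera it gives the pose at the moment of the call.
- ctrl.hand_in(): hands the job in, once; it reports no verdict.
Trained networks look in the newest picture that a camera, given by its name, has taken for a name from the list of things; names that differ only in an ending like _2 or _b are one class to them, and where a whole thing is asked for, a point or a joint stands for the part that bears it (a point fixed in the world has none). Each returns a list of dicts, best first, with "score" (0 to 1); they miss things now and then, are a little off and sometimes report something else, mostly with a low value. They report only what shows in the picture. A call takes as long as a camera call.
- ctrl.recognise(camera, target): "point" ([x, y, z] in m, in world coordinates, good to about 4 mm: the middle of the surface that is visible of it).
The state is a dict: "time_s": time; "q": joint angles; "dq": joint speeds; "joint_efforts": joint torques, N m; "eef_pos": TCP position; "eef_rot": TCP orientation; "wrist_force": force on the tool from outside, world axes, zero at the start; "torque": the same for the moment, N m; "opening": opening from 0.0 (shut) to 1.0 (fully open).
Only numpy, scipy, OpenCV 4.12 (cv2) and the standard library are available. Lean on these libraries where they do the work, as an engineer would, in place of code of your own. Each camera call takes 0.05 s, during which the arm holds its last target.

TASK

One of the four identical hatch covers on the grit collector has been left unlatched and rocks when an end of it is pressed. Press the covers gently, one after another, to find it, without forcing the latched ones, then push that cover with the fingertips until it stands open, nearly upright, and leave it so. Grip and lift nothing, and leave the things lying around in their places.

Things in the scene. Friction and masses are not known exactly. Their poses are not given: they have to be found in the camera images.
- collector: Low cream steel housing, fixed, 250 (x) x 480 (y) x 90 mm high; origin at the centre of its underside, z up, y along the row of four wells in its top, each 104 (x) x 80 (y) mm, 84 mm deep, empty. Flush in each lies an identical blue-grey cover 100 (x) x 76 (y) x 6 mm. Free rim at the -x and +x sides of the wells: 73 mm; 12 mm between neighbours, 60 mm between the middle two.
- place_1 (a point): Fixed marker on the collector: centre of the first well of the row (collector frame: x 0, y -162 mm), level with the covers' upper faces, 90 mm above the bench; axes parallel to the collector's. A cover is pivoted like a see-saw on the y line through this point, 3 mm below its upper face: one end (-x or +x) sinks into the well, the other rises. Pale dots mark it 36 mm either side.
- place_2 (a point): Fixed marker on the collector: centre of the second well of the row (collector frame: x 0, y -70 mm), level with the covers' upper faces, 90 mm above the bench; axes parallel to the collector's. A cover is pivoted like a see-saw on the y line through this point, 3 mm below its upper face: one end (-x or +x) sinks into the well, the other rises. Pale dots mark it 36 mm either side.
- place_3 (a point): Fixed marker on the collector: centre of the third well of the row (collector frame: x 0, y +70 mm), level with the covers' upper faces, 90 mm above the bench; axes parallel to the collector's. A cover is pivoted like a see-saw on the y line through this point, 3 mm below its upper face: one end (-x or +x) sinks into the well, the other rises. Pale dots mark it 36 mm either side.
- place_4 (a point): Fixed marker on the collector: centre of the fourth well of the row (collector frame: x 0, y +162 mm), level with the covers' upper faces, 90 mm above the bench; axes parallel to the collector's. A cover is pivoted like a see-saw on the y line through this point, 3 mm below its upper face: one end (-x or +x) sinks into the well, the other rises. Pale dots mark it 36 mm either side.
- loose_hatch (a joint): Tip angle of the one unlatched cover (rad), whichever well it is in (changes between starts, does not show): 0 level, positive when its +x end (collector frame) is down and its -x end up, negative the other way; stops at +-1.4. It tips either way with about 2 N at an end and stays at any angle. Its raised edge goes round a 50 mm arc; rise with it as you push.
- latched_a (a joint): Tip angle of one of the three latched covers, wherever it is (rad): 0 level; it is sprung stiff (25 N m/rad), a press of 8 N near an end moves that end less than 1 mm and it springs back; more than 0.06 rad (about 35 N near an end) is forcing it.
- latched_b (a joint): Tip angle of one of the three latched covers, wherever it is (rad): 0 level; it is sprung stiff (25 N m/rad), a press of 8 N near an end moves that end less than 1 mm and it springs back; more than 0.06 rad (about 35 N near an end) is forcing it.
- latched_c (a joint): Tip angle of one of the three latched covers, wherever it is (rad): 0 level; it is sprung stiff (25 N m/rad), a press of 8 N near an end moves that end less than 1 mm and it springs back; more than 0.06 rad (about 35 N near an end) is forcing it.
- pot: Bystander: white sample pot, 38 mm across, 42 mm high, standing on the collector between the middle two hatches; origin at the centre of its underside.
- weight: Bystander: brass weight, 34 mm across, 30 mm high, on the collector's top on the -x rim, near the middle of the row; origin at the centre of its underside.
- collar: Bystander: steel ring, 36 mm across, 14 mm high, on the collector's top on the +x rim, anywhere along the row; origin at the centre of its underside.
- specimen: Bystander: square clay tile, 90 x 90 x 9 mm, flat on the bench at +y of the collector; origin at the centre of its underside.
- screwdriver: Bystander: screwdriver lying on the bench at -y of the collector; origin under its middle, x along it.
- beaker: Bystander: glass beaker, 72 mm across, 80 mm high, on the bench at -y of the collector; origin at the centre of its underside.
- brush: Bystander: brush lying on the bench at +y of the collector; origin under its middle, x along it.

How it is judged:
On the way, in this order (a step that is already met when the one before it is completed fails the run):
1. the unlatched cover has been pressed and has rocked ((value of joint loose_hatch above 0.08 rad or value of joint loose_hatch below -0.08 rad)), for 0.1 s.
2. it has been pushed open ((value of joint loose_hatch above 1 rad or value of joint loose_hatch below -1 rad)), for 0.2 s.
At the end, for the whole second after the job is handed in: The unlatched cover stands at rest tipped more than 1.0 rad (57 degrees) either way, the three latched covers are level within 0.02 rad, and every bystander is within 30 mm of its starting place ((value of joint loose_hatch above 1 rad or value of joint loose_hatch below -1 rad) and value of joint loose_hatch below 1.5 rad and velocity of joint loose_hatch between -0.05 and 0.05 rad/s and value of joint latched_a between -0.02 and 0.02 rad and value of joint latched_b between -0.02 and 0.02 rad and value of joint latched_c between -0.02 and 0.02 rad and distance of each of pot, weight, collar, specimen, screwdriver, beaker, brush from where it was at the start of the episode below 0.03 m); the robot touches nothing.
It fails at once if a latched cover is forced (tipped more than 0.06 rad) (value of joint any of latched_a, latched_b, latched_c above 0.06 rad or value of joint any of latched_a, latched_b, latched_c below -0.06 rad).
It fails at once if the unlatched cover is gripped or forced (more than 35 N from the fingers) (contact force between the fingers and loose_hatch above 35 N).
It fails at once if a bystander is moved or lifted by more than 30 mm (distance of any of pot, weight, collar, specimen, screwdriver, beaker, brush from where it was at the start of the episode above 0.03 m).
It also fails if it takes over 58 s, if anything falls off the work surface, if the arm or the gripper's body presses on something with over 40 N, if the wrist force passes 120 N, or if a joint passes its speed limit or range.

## Working session

There is one attempt and no reset: what is moved stays moved. The work goes in short steps, Python scripts to look and compute and a tool call to move; the robot and the scene stay as the last step left them, time stands still between calls to the robot, and variables do not carry over. Pictures are saved under pics/ and viewed, and the job is handed in when it is done.

Besides the shell and the picture viewer there is one more tool, called as name(argument=value, ...), one argument or row to a line, values as JSON. apply_moves: Moves the arm, as the interface text tells. Shift numbers are shares of 0.05 m and turn numbers shares of 0.12 rad, none past 1 either way. Its arguments: {"type":"object","properties":{"plan":{"type":"string"}},"required":["plan"]}

```bash
mkdir -p pics; ls
python3 - <<'E'
from bench import ctrl
import cv2,numpy as np
o=ctrl.get_obs(); print({k:np.round(v,4).tolist() for k,v in o.items()}, ctrl.tcp_to_tips)
for n in ["scene","side"]:
    im=ctrl.camera(n); cv2.imwrite(f"pics/{n}0.png",im[:,:,::-1])
    c=ctrl.get_calibration(n); print(n,{k:np.round(v,4).tolist() for k,v in c.items()})
for t in ["collector","place_1","pot","weight","collar","loose_hatch","specimen","beaker"]:
    for cam in ["scene","side"]:
        print(t,cam,[(np.round(d["point"],3).tolist(),round(d["score"],2)) for d in ctrl.recognise(cam,t)])
E
```

```text
pics
{'time_s': 0.0, 'q': [1.1317, 0.1815, 1.608, 0.0, 1.3538, -0.2063], 'dq': [0.0001, -0.0006, 0.0001, 0.0003, -0.001, 0.001], 'joint_efforts': [-0.0019, -44.4875, -35.1332, -0.0003, 0.009, -0.0], 'eef_pos': [0.1324, 0.559, 0.2414], 'eef_rot': [-0.5544, 0.555, 0.438, -0.4391], 'wrist_force': [0.2276, 0.5958, -0.4199], 'torque': [0.0115, 0.0096, -0.0609], 'opening': 0.9982} 0.011
scene {'intrinsics': [[506.7213, 0.0, 323.8778], [0.0, 506.7213, 194.0243], [0.0, 0.0, 1.0]], 'R': [[-0.1629, 0.9866, -0.0026], [0.6284, 0.1017, -0.7712], [-0.7607, -0.1273, -0.6366]], 't': [0.074, -0.2679, 1.8127]}
side {'intrinsics': [[459.4094, 0.0, 325.3631], [0.0, 459.4094, 199.2847], [0.0, 0.0, 1.0]], 'R': [[0.9988, -0.0495, 0.0061], [-0.0305, -0.7033, -0.7102], [0.0394, 0.7091, -0.704]], 't': [-0.5282, 0.0586, 1.4327]}
collector scene [([0.54, 0.169, 0.09], 0.75), ([0.62, 0.022, 0.089], 0.72), ([0.531, 0.077, 0.089], 0.59)]
collector side [([0.511, -0.107, 0.09], 0.68)]
place_1 scene [([0.622, 0.022, 0.088], 0.96), ([0.409, -0.432, 0.021], 0.38)]
place_1 side [([0.511, -0.108, 0.092], 0.57)]
pot scene [([0.552, 0.005, 0.12], 0.75), ([0.409, -0.433, 0.02], 0.22)]
pot side [([0.422, 0.001, 0.11], 0.74), ([0.538, -0.013, 0.122], 0.48)]
weight scene [([0.434, 0.01, 0.109], 0.61)]
weight side [([0.51, -0.112, 0.09], 0.71), ([0.424, -0.001, 0.109], 0.59)]
collar scene [([0.622, 0.016, 0.098], 0.47)]
collar side [([0.613, 0.006, 0.102], 0.68)]
loose_hatch scene [([0.62, 0.02, 0.089], 0.73), ([0.529, 0.076, 0.087], 0.66)]
loose_hatch side [([0.524, 0.078, 0.089], 0.78)]
specimen scene [([0.442, 0.461, 0.008], 0.78)]
specimen side [([0.435, 0.456, 0.004], 0.66)]
beaker scene [([0.618, -0.441, 0.053], 0.72)]
beaker side [([0.602, -0.429, 0.051], 0.85)]
```

View pics/scene0.png

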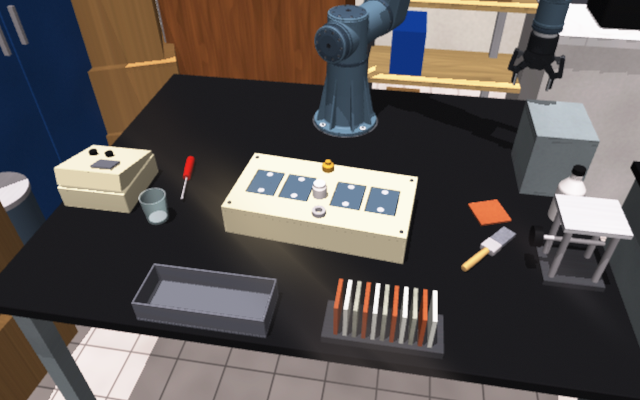

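View pics/side0.png

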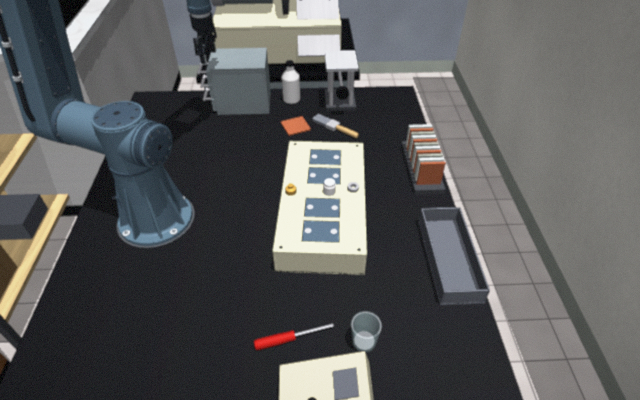

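```bash
cat > h.py <<'E'
import cv2,numpy as np
from bench import ctrl
def back(cam,uv,z):
    c=ctrl.get_calibration(cam);K=np.array(c["intrinsics"]);R=np.array(c["R"]);t=np.array(c["t"])
    d=R.T@np.linalg.inv(K)@np.array([uv[0],uv[1],1.]);o=-R.T@t
    return o+d*(z-o[2])/d[2]
def proj(cam,X):
    c=ctrl.get_calibration(cam);K=np.array(c["intrinsics"]);R=np.array(c["R"]);t=np.array(c["t"])
    p=K@(R@np.asarray(X)+t);return p[:2]/p[2]
E
python3 - <<'E'
from h import *
for n,box in [("scene",(220,150,425,260)),("side",(265,135,375,280))]:
    im=cv2.imread(f"pics/{n}0.png");x0,y0,x1,y1=box
    cv2.imwrite(f"pics/{n}0z.png",cv2.resize(im[y0:y1,x0:x1],None,fx=3.8,fy=3.8,interpolation=cv2.INTER_CUBIC))
    b,g,r=[im[:,:,i].astype(int) for i in range(3)]
    m=((b-r>25)&(b<170)&(b>60)).astype(np.uint8); mm=np.zeros_like(m);mm[y0:y1,x0:x1]=m[y0:y1,x0:x1]
    mm=cv2.morphologyEx(mm,cv2.MORPH_CLOSE,np.ones((5,5)))
    cs,_=cv2.findContours(mm,cv2.RETR_EXTERNAL,cv2.CHAIN_APPROX_NONE)
    for c in cs:
        if cv2.contourArea(c)<150: continue
        q=cv2.minAreaRect(c); M=cv2.moments(c)
        # centroid in rectified plane
        pts=np.array([back(n,p[0],0.09)[:2] for p in c],np.float32)
        rr=cv2.minAreaRect(pts*1000)
        print(n,cv2.contourArea(c),np.round(rr[0],1),np.round(rr[1],1),round(rr[2],1))
E
```

```text
scene 602.5 [537.1 169. ] [75.4 96.5] 85.2
scene 533.5 [528.9  77.2] [75.8 96.3] 85.2
scene 497.5 [516.5 -61.5] [74.2 96.4] 85.2
scene 481.5 [ 508.7 -153.6] [73.9 96.8] 85.7
side 637.0 [ 507.5 -154.3] [71.6 98.1] 84.8
side 533.5 [514.4 -63.5] [69.4 97.2] 87.5
side 788.5 [531.3 123.3] [160.8  96.8] 84.9
```

```bash
cat >> h.py <<'E'
from scipy.spatial.transform import Rotation as Ro
A=np.deg2rad(5.04)
X=np.array([np.cos(A),-np.sin(A),0]);Y=np.array([np.sin(A),np.cos(A),0]);Z=np.array([0,0,1.])
C={1:np.array([.508,-.154,.09]),2:np.array([.5155,-.0625,.09]),3:np.array([.5287,.0772,.09]),4:np.array([.5367,.169,.09])}
def st():
    o=ctrl.get_obs();q=o["eef_rot"];R=Ro.from_quat([q[1],q[2],q[3],q[0]]).as_matrix()
    return o,np.array(o["eef_pos"]),R
def togo(target_tip,Rt=None):
    "shares of shift (total) in present tool axes, turn shares in present tool axes; target = tip position"
    o,p,R=st(); Rt=R if Rt is None else Rt
    tcp=np.asarray(target_tip)-Rt[:,1]*0.011
    d=R.T@(tcp-p); w=Ro.from_matrix(R.T@Rt).as_rotvec()
    print("shift",np.round(d/0.05,3),"turn",np.round(w/0.12,3),"tip",np.round(p+R[:,1]*.011,4))
def rep():
    o,p,R=st();tip=p+R[:,1]*.011
    for i in C:
        v=tip-C[i]; print(i,"collector mm x,y,z:",np.round(1000*np.array([v@X,v@Y,v[2]]),1))
    print("F",np.round(o["wrist_force"],2),"open",round(float(o["opening"]),2),"t",round(float(o["time_s"]),2),"R",np.round(R,3).tolist())
E
python3 - <<'E'
from h import *
rep()
Rt=np.column_stack([-Y,-Z,X]);print(np.linalg.det(Rt))
togo(C[4]+X*.036+Z*.06,Rt)
Rt=np.column_stack([X,-Z,Y]);print(np.linalg.det(Rt))
togo(C[4]+X*.036+Z*.06,Rt)
Rt=np.column_stack([Y,-Z,-X]);togo(C[4]+X*.036+Z*.06,Rt)
E
```

```text
1 collector mm x,y,z: [-436.6  677.8  141.3]
2 collector mm x,y,z: [-436.   586.   141.3]
3 collector mm x,y,z: [-436.9  445.6  141.3]
4 collector mm x,y,z: [-436.8  353.5  141.3]
F [-0.7  -0.04  0.92] open 1.0 t 0.9 R [[0.231, -0.0, -0.973], [0.973, -0.0, 0.231], [-0.0, -1.0, 0.0]]
1.0
shift [ -5.631   1.626 -10.378] turn [ 1.0000e-03  2.4973e+01 -0.0000e+00] tip [0.1326 0.5595 0.2313]
1.0
shift [ -5.631   1.626 -10.378] turn [ 0.    11.883 -0.   ] tip [0.1326 0.5595 0.2313]
shift [ -5.631   1.626 -10.378] turn [-0.    -1.207 -0.   ] tip [0.1326 0.5595 0.2313]
```

View pics/scene0z.png

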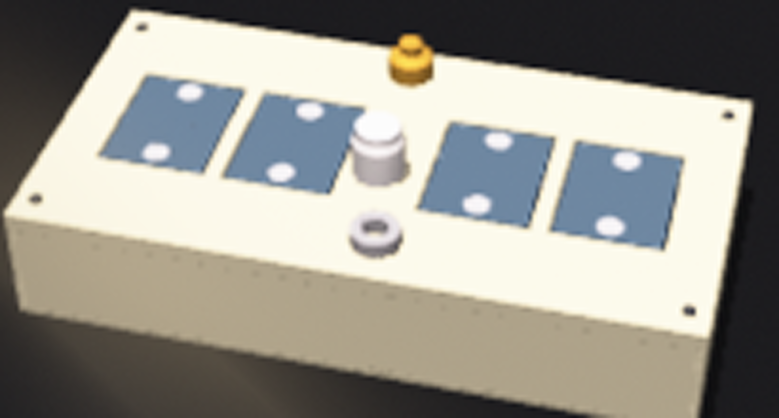

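apply_moves(
  plan="0 0 0 0 -0.6 0 0; 0 0 0 0 -0.61 0 0; 0 0 0 0 0 0 0; 0 0 0 0 0 0 0; 0 0 0 0 0 0 0",
)

```text
time_s: 1.4
eef_pos: [0.1326, 0.5595, 0.2423]
eef_rot: [-0.522, 0.522, 0.477, -0.477]
wrist_force: [-0.1, -0.1, 0.4]
opening: 0.145
```

Run:
```python
from h import *
rep();Rt=np.column_stack([Y,-Z,-X]);togo(C[4]+X*.038+Z*.05,Rt)
```

```text
1 collector mm x,y,z: [-436.6  677.8  141.3]
2 collector mm x,y,z: [-436.   586.   141.3]
3 collector mm x,y,z: [-436.9  445.7  141.3]
4 collector mm x,y,z: [-436.8  353.5  141.3]
F [-0.06 -0.06  0.35] open 0.15 t 1.4 R [[0.089, -0.0, -0.996], [0.996, -0.0, 0.089], [-0.0, -1.0, 0.0]]
shift [-7.06   1.826 -9.504] turn [-0.    -0.009 -0.   ] tip [0.1326 0.5595 0.2313]
```

apply_moves(
  plan="-0.47 0.12 -0.63 0 0 0 0; -0.47 0.12 -0.63 0 0 0 0; -0.47 0.12 -0.63 0 0 0 0; -0.47 0.12 -0.63 0 0 0 0; -0.47 0.12 -0.63 0 0 0 0",
)

```text
time_s: 1.9
eef_pos: [0.2802, 0.4276, 0.2123]
eef_rot: [0.522, -0.522, -0.478, 0.477]
wrist_force: [0.1, 0.6, 0.5]
opening: -0.002
```

apply_moves(
  plan="-0.47 0.12 -0.63 0 0 0 0; -0.47 0.12 -0.63 0 0 0 0; -0.47 0.12 -0.63 0 0 0 0; -0.47 0.12 -0.63 0 0 0 0; -0.47 0.12 -0.63 0 0 0 0",
)

```text
time_s: 2.4
eef_pos: [0.427, 0.2966, 0.1823]
eef_rot: [-0.522, 0.522, 0.478, -0.477]
wrist_force: [0.6, 0.5, 0.4]
opening: 0.003
```

apply_moves(
  plan="-0.47 0.12 -0.63 0 0 0 0; -0.47 0.12 -0.63 0 0 0 0; -0.47 0.12 -0.63 0 0 0 0; -0.47 0.12 -0.63 0 0 0 0; 0 0 0 0 0 0 0",
)

```text
time_s: 2.9
eef_pos: [0.5462, 0.1897, 0.1577]
eef_rot: [-0.522, 0.523, 0.476, -0.476]
wrist_force: [0.4, 0.5, 0.1]
opening: -0.001
```

Run:
```python
from h import *
rep();Rt=np.column_stack([Y,-Z,-X]);togo(C[4]+X*.038+Z*.01,Rt)
im=ctrl.camera("side");cv2.imwrite("pics/s1.png",im[:,:,::-1])
```

```text
1 collector mm x,y,z: [  7.8 345.7  56.7]
2 collector mm x,y,z: [  8.4 253.9  56.7]
3 collector mm x,y,z: [  7.5 113.6  56.7]
4 collector mm x,y,z: [ 7.6 21.4 56.7]
F [0.37 0.53 0.06] open -0.0 t 2.9 R [[0.093, 0.001, -0.996], [0.996, -0.001, 0.093], [-0.001, -1.0, -0.001]]
shift [-0.425  0.935 -0.609] turn [ 0.009 -0.042 -0.008] tip [0.5462 0.1897 0.1467]
```

View pics/s1.png

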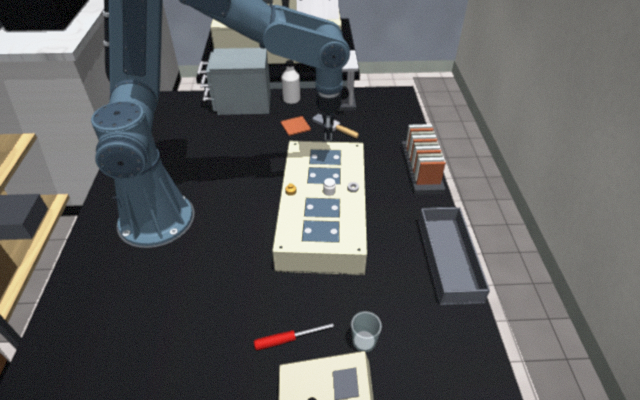

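apply_moves(
  plan="-0.22 0.2 -0.3 0 0 0 0; -0.21 0.2 -0.31 0 0 0 0; 0 0.3 0 0 0 0 0; 0 0.2 0 0 0 0 0; 0 0 0 0 0 0 0",
)

```text
time_s: 3.45
eef_pos: [0.5691, 0.1699, 0.111]
eef_rot: [0.522, -0.52, -0.477, 0.479]
wrist_force: [0.1, 0.8, 0.2]
opening: -0.001
```

Run:
```python
from h import *
rep()
```

```text
1 collector mm x,y,z: [ 32.4 328.   10. ]
2 collector mm x,y,z: [ 32.9 236.2  10. ]
3 collector mm x,y,z: [32.  95.9 10. ]
4 collector mm x,y,z: [32.1  3.8 10. ]
F [0.05 0.78 0.2 ] open -0.0 t 3.45 R [[0.087, -0.005, -0.996], [0.996, -0.0, 0.087], [-0.001, -1.0, 0.005]]
```

apply_moves(
  plan="-0.04 0.06 -0.1 0 0 0 0; 0 0.06 0 0 0 0 0; 0 0.02 0 0 0 0 0; 0 0 0 0 0 0 0; 0 0 0 0 0 0 0",
)

```text
time_s: 3.95
eef_pos: [0.5766, 0.1667, 0.1066]
eef_rot: [-0.521, 0.521, 0.478, -0.478]
wrist_force: [-0.1, 0.2, -0.5]
opening: 0.001
```

apply_moves(
  plan="0 0.01 0 0 0 0 0; 0 0.01 0 0 0 0 0; 0 0 0 0 0 0 0; 0 0 0 0 0 0 0; 0 0 0 0 0 0 0",
)

```text
time_s: 4.45
eef_pos: [0.5765, 0.1667, 0.1053]
eef_rot: [-0.521, 0.521, 0.478, -0.478]
wrist_force: [-0.8, 0.5, -0.5]
opening: 0.001
```

Run:
```python
from h import *
rep()
```

```text
1 collector mm x,y,z: [ 40.1 325.4   4.3]
2 collector mm x,y,z: [ 40.6 233.6   4.3]
3 collector mm x,y,z: [39.7 93.3  4.3]
4 collector mm x,y,z: [39.8  1.2  4.3]
F [-0.82  0.54 -0.51] open 0.0 t 4.45 R [[0.088, 0.0, -0.996], [0.996, 0.0, 0.088], [0.0, -1.0, -0.0]]
```

apply_moves(
  plan="0 0.01 0 0 0 0 0; 0 0.01 0 0 0 0 0; 0 0.01 0 0 0 0 0; 0 0.01 0 0 0 0 0; 0 0 0 0 0 0 0",
)

```text
time_s: 4.95
eef_pos: [0.5764, 0.1667, 0.1032]
eef_rot: [0.521, -0.521, -0.478, 0.478]
wrist_force: [0.3, -0.6, 0.1]
opening: -0.001
```

apply_moves(
  plan="0 0.01 0 0 0 0 0; 0 0.01 0 0 0 0 0; 0 0 0 0 0 0 0; 0 0 0 0 0 0 0; 0 0 0 0 0 0 0",
)

```text
time_s: 5.45
eef_pos: [0.5765, 0.1667, 0.1023]
eef_rot: [0.521, -0.521, -0.478, 0.478]
wrist_force: [0.1, -0.6, 0.5]
opening: -0.0
```

apply_moves(
  plan="0 0.01 0 0 0 0 0; 0 0.01 0 0 0 0 0; 0 0 0 0 0 0 0; 0 0 0 0 0 0 0; 0 0 0 0 0 0 0",
)

```text
time_s: 5.95
eef_pos: [0.5765, 0.1667, 0.1013]
eef_rot: [-0.521, 0.521, 0.478, -0.478]
wrist_force: [-0.7, 0.3, -0.4]
opening: 0.0
```

Tracking is tight; the tip is now 0.3 mm above nominal contact.

apply_moves(
  plan="0 0.01 0 0 0 0 0; 0 0.01 0 0 0 0 0; 0 0 0 0 0 0 0; 0 0 0 0 0 0 0; 0 0 0 0 0 0 0",
)

```text
time_s: 6.45
eef_pos: [0.5766, 0.1667, 0.1008]
eef_rot: [-0.521, 0.521, 0.478, -0.478]
wrist_force: [-2.6, -1.2, 5.0]
opening: -0.002
```

apply_moves(
  plan="0 0.01 0 0 0 0 0; 0 0 0 0 0 0 0; 0 0 0 0 0 0 0; 0 0 0 0 0 0 0; 0 0 0 0 0 0 0",
)

```text
time_s: 6.95
eef_pos: [0.5766, 0.1667, 0.1006]
eef_rot: [-0.521, 0.521, 0.478, -0.478]
wrist_force: [-3.4, -1.2, 7.6]
opening: -0.001
```

apply_moves(
  plan="0 -0.06 0 0 0 0 0; 0 0 0.16 0 0 0 0; 0 0.03 0 0 0 0 0; 0 0.02 0 0 0 0 0; 0 0 0 0 0 0 0",
)

```text
time_s: 7.45
eef_pos: [0.5674, 0.1676, 0.1007]
eef_rot: [0.522, -0.521, -0.477, 0.478]
wrist_force: [-5.3, 0.4, 9.1]
opening: -0.002
```

apply_moves(
  plan="0 0.01 0 0 0 0 0; 0 0 0 0 0 0 0; 0 0 0 0 0 0 0; 0 0 0 0 0 0 0; 0 0 0 0 0 0 0",
)

```text
time_s: 7.95
eef_pos: [0.5674, 0.1676, 0.1005]
eef_rot: [0.522, -0.521, -0.477, 0.478]
wrist_force: [-7.7, -1.0, 11.5]
opening: 0.004
```

apply_moves(
  plan="0 -0.3 0 0 0 0 0; -0.6 0 -0.02 0 0 0 0; -0.6 0 0 0 0 0 0; -0.6 0 0 0 0 0 0; 0 0.1 0 0 0 0 0",
)

```text
time_s: 8.45
eef_pos: [0.5625, 0.0746, 0.1109]
eef_rot: [-0.521, 0.523, 0.477, -0.477]
wrist_force: [0.1, 0.1, 0.6]
opening: -0.001
```

Run:
```python
from h import *
rep();Rt=np.column_stack([Y,-Z,-X]);togo(C[3]+X*.034+Z*.001,Rt)
```

```text
1 collector mm x,y,z: [ 34.2 232.5   9.9]
2 collector mm x,y,z: [ 34.7 140.7   9.9]
3 collector mm x,y,z: [33.9  0.4  9.9]
4 collector mm x,y,z: [ 34.  -91.8   9.9]
F [0.1  0.12 0.56] open -0.0 t 8.45 R [[0.091, 0.002, -0.996], [0.996, -0.001, 0.091], [-0.001, -1.0, -0.002]]
shift [-0.008  0.177 -0.003] turn [ 0.018 -0.023 -0.008] tip [0.5625 0.0746 0.0999]
```

apply_moves(
  plan="0 0.08 0 0 0 0 0; 0 0.05 0 0 0 0 0; 0 0.03 0 0 0 0 0; 0 0 0 0 0 0 0; 0 0 0 0 0 0 0",
)

```text
time_s: 8.95
eef_pos: [0.5616, 0.0783, 0.1017]
eef_rot: [0.521, -0.521, -0.478, 0.478]
wrist_force: [0.4, -0.5, -0.0]
opening: -0.002
```

apply_moves(
  plan="0 0.01 0 0 0 0 0; 0 0.01 0 0 0 0 0; 0 0 0 0 0 0 0; 0 0 0 0 0 0 0; 0 0 0 0 0 0 0",
)

```text
time_s: 9.45
eef_pos: [0.5618, 0.0777, 0.1009]
eef_rot: [-0.521, 0.521, 0.478, -0.477]
wrist_force: [1.0, 1.2, 1.9]
opening: -0.001
```

apply_moves(
  plan="0 0.01 0 0 0 0 0; 0 0.01 0 0 0 0 0; 0 0 0 0 0 0 0; 0 0 0 0 0 0 0; 0 0 0 0 0 0 0",
)

```text
time_s: 9.95
eef_pos: [0.5619, 0.0776, 0.1]
eef_rot: [-0.521, 0.522, 0.478, -0.477]
wrist_force: [0.5, 1.6, 2.9]
opening: -0.001
```

apply_moves(
  plan="0 0.01 0 0 0 0 0; 0 0.01 0 0 0 0 0; 0 0.01 0 0 0 0 0; 0 0 0 0 0 0 0; 0 0 0 0 0 0 0",
)

```text
time_s: 10.45
eef_pos: [0.5618, 0.0776, 0.0983]
eef_rot: [-0.521, 0.522, 0.478, -0.478]
wrist_force: [1.7, 1.8, 3.0]
opening: -0.0
```

Run:
```python
from h import *
rep()
```

```text
1 collector mm x,y,z: [ 33.3 235.4  -2.7]
2 collector mm x,y,z: [ 33.8 143.6  -2.7]
3 collector mm x,y,z: [32.9  3.3 -2.7]
4 collector mm x,y,z: [ 33.  -88.9  -2.7]
F [1.67 1.76 3.03] open -0.0 t 10.45 R [[0.087, 0.0, -0.996], [0.996, -0.0, 0.087], [-0.0, -1.0, -0.0]]
```

apply_moves(
  plan="0 0 0 0.5 0 0 0; 0 0 0 0.5 0 0 0; 0 0 0 0.5 0 0 0; 0 0 0 0.5 0 0 0; 0 0 0 0 0 0 0",
)

```text
time_s: 10.95
eef_pos: [0.5619, 0.0771, 0.0975]
eef_rot: [0.581, -0.455, -0.416, 0.532]
wrist_force: [-0.5, -0.4, 0.3]
opening: -0.001
```

```bash
cat >> h.py <<'E'
def way(i,pts):
    o,p,R=st();T=p+R[:,1]*.011;prev=T
    for x,z in pts:
        W=C[i]+X*x/1000+Z*z/1000+Y*((T-C[i])@Y)
        print((x,z),np.round(R.T@(W-prev)/.05,3));prev=W
E
python3 - <<'E'
from h import *
rep();way(3,[(33,-15),(33,-25),(30,-32),(25,-37),(24,-38)])
im=ctrl.camera("side");cv2.imwrite("pics/s2.png",cv2.resize(im[100:300,220:420,::-1],None,fx=3,fy=3))
E
```

```text
1 collector mm x,y,z: [ 30.8 234.9  -3.1]
2 collector mm x,y,z: [ 31.3 143.1  -3.1]
3 collector mm x,y,z: [30.5  2.8 -3.1]
4 collector mm x,y,z: [ 30.6 -89.4  -3.1]
F [-0.46 -0.42  0.29] open -0.0 t 10.95 R [[0.088, -0.239, -0.967], [0.996, 0.021, 0.085], [-0.001, -0.971, 0.24]]
(33, -15) [ 0.     0.218 -0.106]
(33, -25) [ 0.     0.194 -0.048]
(30, -32) [0.    0.15  0.025]
(25, -37) [0.    0.121 0.073]
(24, -38) [0.    0.024 0.015]
```

View pics/s2.png

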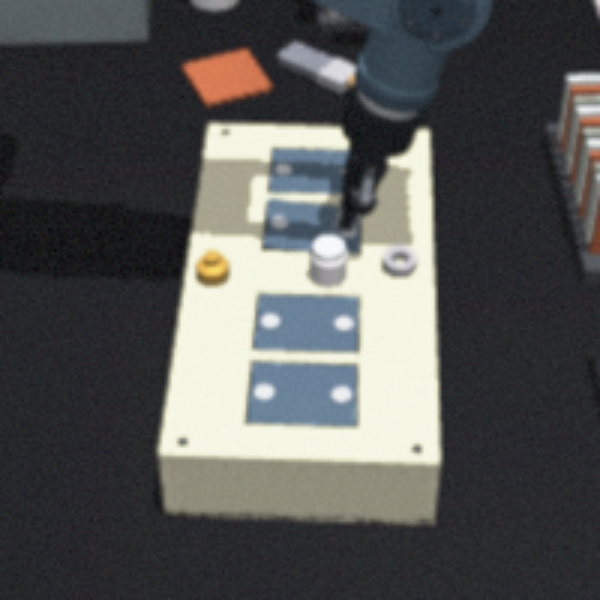

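apply_moves(
  plan="0 0.04 -0.02 0 0 0 0; 0 0.04 -0.02 0 0 0 0; 0 0.04 -0.02 0 0 0 0; 0 0.04 -0.02 0 0 0 0; 0 0.05 -0.02 0 0 0 0",
)

```text
time_s: 11.5
eef_pos: [0.564, 0.0776, 0.087]
eef_rot: [0.58, -0.455, -0.417, 0.531]
wrist_force: [0.2, -0.5, 3.3]
opening: 0.002
```

apply_moves(
  plan="0 0.04 -0.01 0 0 0 0; 0 0.04 -0.01 0 0 0 0; 0 0.04 -0.01 0 0 0 0; 0 0.04 -0.01 0 0 0 0; 0 0.04 -0.01 0 0 0 0",
)

```text
time_s: 12.0
eef_pos: [0.5642, 0.0774, 0.0764]
eef_rot: [0.58, -0.455, -0.417, 0.531]
wrist_force: [1.0, -0.7, 3.8]
opening: 0.004
```

Run:
```python
from h import *
rep();way(3,[(30,-32),(25,-37),(24,-38)])
im=ctrl.camera("scene");cv2.imwrite("pics/s3.png",cv2.resize(im[100:260,220:420,::-1],None,fx=4,fy=3.7))
im=ctrl.camera("side");cv2.imwrite("pics/s3b.png",cv2.resize(im[100:300,220:420,::-1],None,fx=3,fy=3))
```

```text
1 collector mm x,y,z: [ 33.  235.4 -24.3]
2 collector mm x,y,z: [ 33.6 143.6 -24.3]
3 collector mm x,y,z: [ 32.7   3.3 -24.3]
4 collector mm x,y,z: [ 32.8 -88.8 -24.3]
F [ 0.98 -0.68  3.85] open 0.0 t 12.0 R [[0.087, -0.236, -0.968], [0.996, 0.021, 0.085], [-0.0, -0.971, 0.237]]
(30, -32) [0.    0.163 0.016]
(25, -37) [0.    0.121 0.073]
(24, -38) [0.    0.024 0.015]
```

View pics/s3.png

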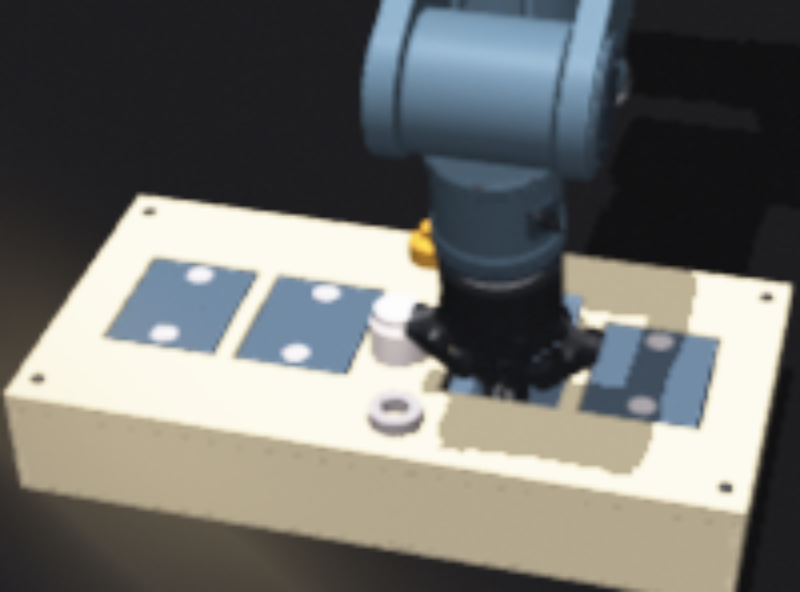

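View pics/s3b.png

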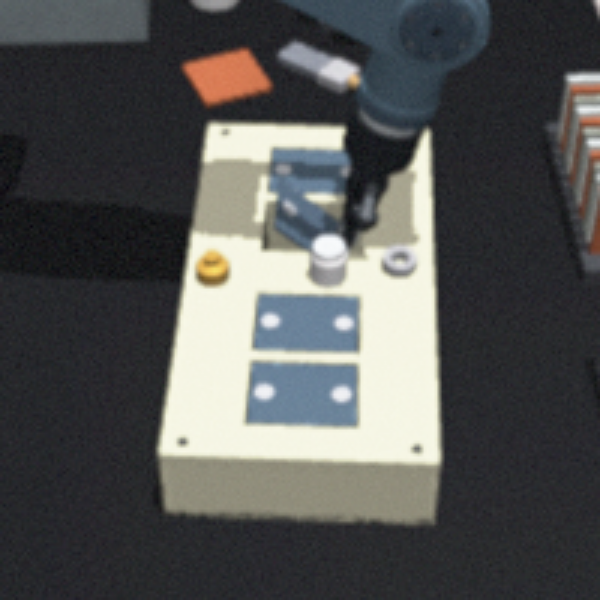

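apply_moves(
  plan="0.08 0 0 0 0 0 0; 0.08 0 0 0 0 0 0; 0.06 0.03 0 0 0 0 0; 0 0.05 0 0 0 0 0; 0 0.05 0.01 0 0 0 0",
)

```text
time_s: 12.6
eef_pos: [0.5631, 0.0889, 0.0704]
eef_rot: [0.58, -0.455, -0.417, 0.531]
wrist_force: [0.7, 0.1, 2.2]
opening: 0.001
```

apply_moves(
  plan="0 0.05 0.02 0 0 0 0; 0 0.05 0.03 0 0 0 0; 0 0.04 0.03 0 0 0 0; 0 0.01 0.02 0 0 0 0; 0 0 0 0 0 0 0",
)

```text
time_s: 13.1
eef_pos: [0.5562, 0.0891, 0.064]
eef_rot: [0.58, -0.455, -0.417, 0.531]
wrist_force: [0.8, 0.2, -0.7]
opening: -0.001
```

Run:
```python
from h import *
rep();way(3,[(24,-38)])
im=ctrl.camera("scene");cv2.imwrite("pics/s4.png",cv2.resize(im[100:260,220:420,::-1],None,fx=4,fy=3.7))
im=ctrl.camera("side");cv2.imwrite("pics/s4b.png",cv2.resize(im[100:300,220:420,::-1],None,fx=3,fy=3))
```

```text
1 collector mm x,y,z: [ 24.  246.4 -36.7]
2 collector mm x,y,z: [ 24.6 154.6 -36.7]
3 collector mm x,y,z: [ 23.7  14.2 -36.7]
4 collector mm x,y,z: [ 23.8 -77.9 -36.7]
F [ 0.78  0.18 -0.7 ] open -0.0 t 13.1 R [[0.088, -0.237, -0.968], [0.996, 0.021, 0.085], [-0.0, -0.971, 0.238]]
(24, -38) [-0.     0.024 -0.012]
```

View pics/s4.png

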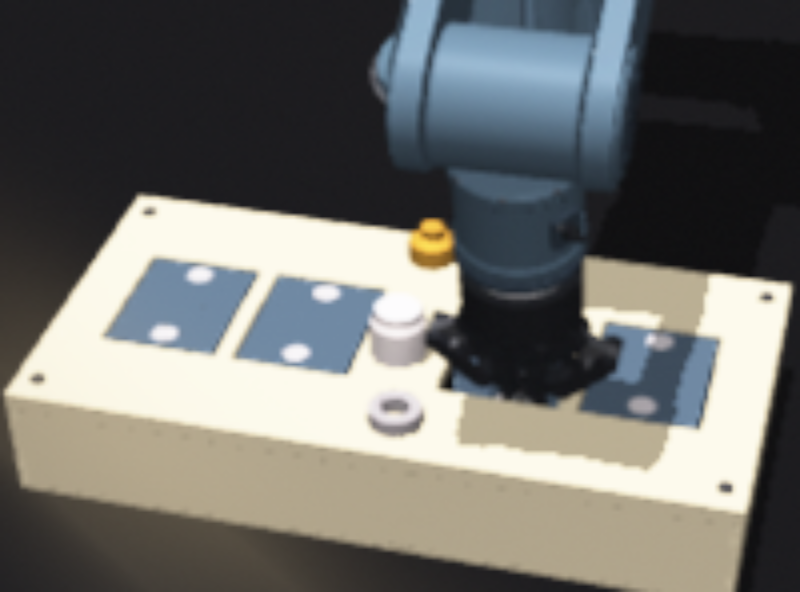

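View pics/s4b.png

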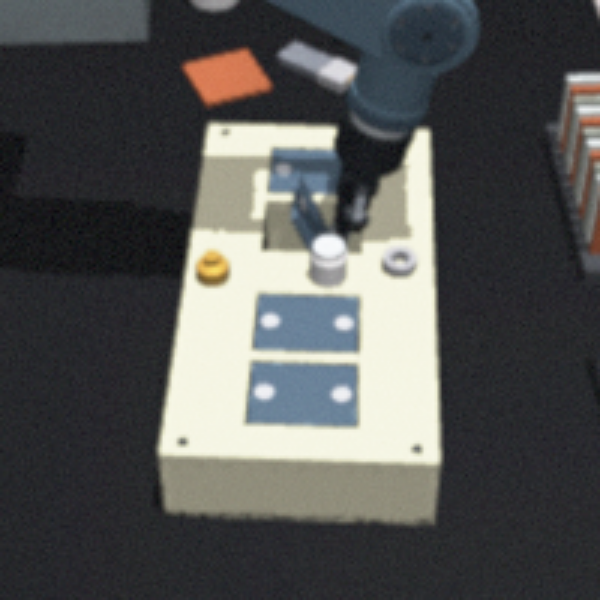

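apply_moves(
  plan="0 0 0.02 0 0 0 0; 0 0 0.02 0 0 0 0; 0 0 0.02 0 0 0 0; 0 0 0 0 0 0 0; 0 0 0 0 0 0 0",
)

```text
time_s: 13.7
eef_pos: [0.5535, 0.0893, 0.0651]
eef_rot: [0.58, -0.455, -0.417, 0.531]
wrist_force: [3.5, -0.2, -0.5]
opening: -0.003
```

Run:
```python
from h import *
rep()
im=ctrl.camera("side");cv2.imwrite("pics/s5b.png",cv2.resize(im[100:300,220:420,::-1],None,fx=3,fy=3))
```

```text
1 collector mm x,y,z: [ 21.3 246.4 -35.6]
2 collector mm x,y,z: [ 21.9 154.6 -35.6]
3 collector mm x,y,z: [ 21.   14.3 -35.6]
4 collector mm x,y,z: [ 21.1 -77.9 -35.6]
F [ 3.48 -0.18 -0.49] open -0.0 t 13.7 R [[0.087, -0.237, -0.968], [0.996, 0.021, 0.085], [-0.0, -0.971, 0.238]]
```

View pics/s5b.png

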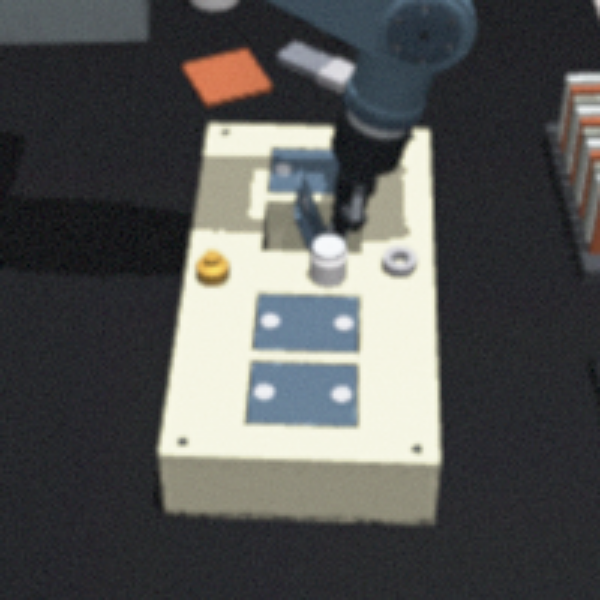

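apply_moves(
  plan="0 0 -0.08 0 0 0 0; 0 -0.2 -0.04 0 0 0 0; 0 -0.4 0 0 0 0 0; 0 -0.6 0 0 0 0 0; 0 -0.8 0 0 0 0 0",
)

```text
time_s: 14.25
eef_pos: [0.5815, 0.087, 0.1605]
eef_rot: [0.581, -0.454, -0.416, 0.532]
wrist_force: [1.1, -0.1, -0.6]
opening: -0.002
```

apply_moves(
  plan="0 -0.8 -0.2 0 0 0 0; 0 -0.8 -0.5 0 0 0 0; 0.3 -0.5 -0.6 0 0 0 0; 0.8 0 0 0 0 0 0; 0.8 0 0 0 0 0 0",
)

```text
time_s: 14.75
eef_pos: [0.6802, 0.1737, 0.2485]
eef_rot: [0.581, -0.456, -0.417, 0.53]
wrist_force: [0.4, 0.2, -0.3]
opening: 0.0
```

apply_moves(
  plan="0.9 0 0 0 0 0 0; 0.9 0 0 0 0 0 0; 0.9 0 0 0 0 0 0; 0.5 0 0 0 0 0 0; 0 0 0 0 0 0 0",
)

```text
time_s: 15.25
eef_pos: [0.6915, 0.3377, 0.2469]
eef_rot: [0.579, -0.454, -0.418, 0.533]
wrist_force: [0.0, -0.6, -0.6]
opening: -0.001
```

Run:
```python
from h import *
rep()
for n,b in [("scene",(220,130,425,260)),("side",(265,130,375,280))]:
    im=ctrl.camera(n)[:,:,::-1].copy();x0,y0,x1,y1=b
    # predicted outline of cover at candidate angles
    big=cv2.resize(im[y0:y1,x0:x1],None,fx=3.9,fy=3.9,interpolation=cv2.INTER_CUBIC)
    for th,col in [(1.0,(0,0,255)),(1.2,(0,255,0)),(1.4,(255,255,0))]:
        P=C[3]-.003*Z
        pts=[]
        for s in(-1,1):
            e=P-X*.05*np.cos(th)+Z*.05*np.sin(th)+Y*.038*s
            pts.append(tuple(int(v) for v in (proj(n,e)-np.array([x0,y0])+.5)*3.9))
        cv2.line(big,pts[0],pts[1],col,1)
    cv2.imwrite(f"pics/f_{n}.png",big)
```

```text
1 collector mm x,y,z: [136.9 505.9 146.2]
2 collector mm x,y,z: [137.5 414.1 146.2]
3 collector mm x,y,z: [136.6 273.8 146.2]
4 collector mm x,y,z: [136.7 181.6 146.2]
F [ 0.02 -0.55 -0.57] open -0.0 t 15.25 R [[0.082, -0.238, -0.968], [0.997, 0.02, 0.08], [0.001, -0.971, 0.239]]
```

View pics/f_scene.png

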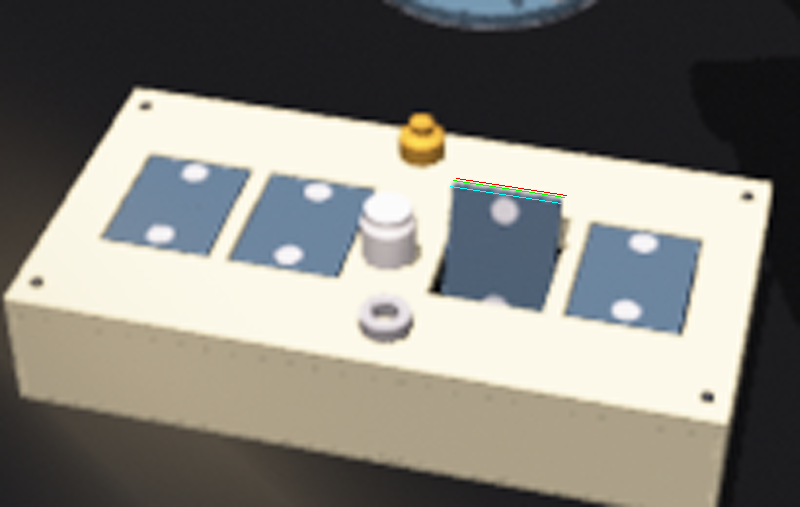

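View pics/f_side.png

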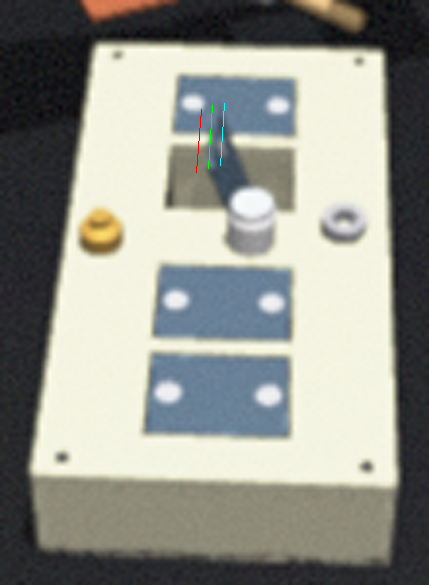

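```bash
python3 -c "
from h import *
for t in ['pot','weight','collar']: print(t,[(np.round(d['point'],3).tolist(),round(d['score'],2)) for d in ctrl.recognise('scene',t)][:1])
print(ctrl.hand_in())"
```

```text
pot [([0.551, 0.006, 0.12], 0.57)]
weight []
collar [([0.624, 0.017, 0.099], 0.47)]
the job is handed in; nothing more can be done
None
```

The unlatched cover is the third one; I pushed it open to about 1.25 rad and handed the job in at about 15 s of the 58 s limit. `hand_in` reports no verdict, so the result rests on my own checks.

- **Finding it:** I pressed the fourth cover first. It held firm at up to 11.5 N without giving, so it is latched. The third cover gave way steadily at about 3 N, so I did not press the first and second.
- **Opening it:** I pushed its +x end down into the well with the closed, tilted fingertips. The highest wrist-force reading between moves on this cover was about 4 N. I then withdrew the arm clear of everything.
- **Last checks:** I overlaid predicted cover edges on the final side picture, and the raised edge fell between the 1.2 and 1.4 rad lines. The scene view agrees, but it tells these angles apart poorly.
- **Other covers and bystanders:** The other three covers look level. The recogniser put the pot and collar within about 2 mm of where they started. It missed the weight in the last picture, though the weight looks to be in its place there. I did not check the bench objects again after the move; the arm did not go near them.

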